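# Clip the counting slide down, expose it, and swing the clip clear

## Task

Photograph the glass counting slide on the low grey imager: swing the spring clip round its screw onto the slide's edge until you feel it grip firmly (about 10 newtons, well short of cracking the glass), let go of it, and press the release button fully down. Then let the button up and swing the clip right off the slide again, leaving the slide lying in its nest and everything else on the bench as it was.

Things in the scene. Friction and masses are not known exactly. Their poses are not given: they have to be found in the camera images.
- imager: low grey housing, 230 x 250 x 60 mm (its x, y, z), fixed to the bench; origin at the centre of its underside, its flat bare-metal deck 60 mm higher. In the middle of the deck the slide lies in a nest of 4 mm high stops.
- slide_mid (a point): centre of the loose glass counting slide, 76 x 44 x 9 mm, lying on the deck with its axes parallel to the imager's (long side along x) and about 1.5 mm of play in the nest. Glass: do not touch it with the hand; a contact force of 20 N from the clip cracks it.
- clip_axis (a point): point on the vertical pivot axis of the spring clip, at deck height (imager x +63, y +22 mm). The clip: a screw-topped boss 20 mm across; a flat level steel arm; on the arm, 60 mm from the axis, an upright round handle, 12 mm across, its free part 49 mm tall with its centre 54 mm above the deck (3 mm either way), 25 mm above the arm's top. It swings in a level arc and nothing near it is higher.
- slide_edge (a point): where the clip bears: top of the slide's +y edge, 9 mm above the deck. A leaf spring under the arm carries a 44 mm wide upturned toe that reaches ahead of the arm in the sense of falling angle; its 1 in 4 slope rides up this edge, gripping harder (about 2 N per mm swung) the farther it goes. The leaf's height varies unseen: first touch comes between 0.36 and 0.02 rad, 10 N about 0.08 later.
- clip (a joint): swing angle of the clip, rad, -0.25 to 1.3: at 0 its arm points along the imager's -x, above the slide's +y edge; at 1.57 it would point along +y. Above 0.46 no part is over the slide. The pivot is stiff, so the clip stays put: a free swing takes 5 N at the handle, either way. Swinging on, the sideways push at the handle is 5 N plus about the grip: a steady 15 N leaves a grip of 8 to 12 N.
- shutter (a joint): travel of the round release button, m: 0 up, 0.006 fully down; spring return, fully down takes 5 N.
- shutter_top (a point): centre of the top of the release button, 28 mm across, pressed straight down; it stands on a small round grey base fixed to the bench, beside the imager on one side or the other.
- shutter_base: the button's round base, origin at the centre of its underside.
- wash_bottle: bystander: white bottle, 66 mm across, 170 mm tall; origin under its centre.
- jar: bystander: amber jar, 56 mm across, 70 mm tall; origin under its centre.
- dish: bystander: clear shallow dish, 90 mm across, 16 mm high; origin under its centre.
- slide_box: bystander: open blue slide box, 100 x 80 x 35 mm; origin under its centre.
- driver: bystander: screwdriver lying down, 160 mm long; origin within it.
- funnel_cup: bystander: clear funnel, 68 mm across, 90 mm tall; origin under its centre.
- forceps: bystander: steel forceps lying down, 120 mm long; origin at the middle.

How it is judged (in metres and radians):
On the way, in this order (a step that is already met when the one before it is completed fails the run):
1. the clip, let go, grips the slide with 7 to 13 N (contact force between clip and slide between 7 and 13 N and contact force between each of the arm, the fingers and clip below 0.2 N), for 0.3 s.
2. the button is pressed fully down while the clip still grips (value of joint shutter above 0.005 m and contact force between clip and slide above 5 N), for 0.1 s.
At the end, for the whole second after the job is handed in: The clip stands clear of the slide (swing angle above 0.46 rad), the button is up, and the slide lies flat in its nest (centre within 5 mm of the imager's, turned less than 0.12 rad) (value of joint clip above 0.46 rad and value of joint shutter below 0.001 m and horizontal distance between slide_mid and imager below 0.005 m and angle between the x axis of slide_mid and the x axis of imager, either way round below 0.12 rad and z of slide_mid in the frame of imager between 0.0625 and 0.0665 m); the robot touches nothing.
It fails at once if the glass is cracked: the clip bears on the slide with more than 20 N (contact force between clip and slide above 20 N).
It fails at once if the hand presses on the glass (contact force between any of the fingers, the arm and slide above 2 N).
It fails at once if a bystander is moved by more than 30 mm (distance of any of wash_bottle, jar, dish, slide_box, driver, funnel_cup, forceps from where it was at the start of the episode above 0.03 m).
It also fails if it takes over 72 s, if anything falls off the work surface, if the arm or the gripper's body presses on something with over 40 N, if the wrist force passes 120 N, or if a joint passes its speed limit or range.

## Robot

A 6-joint arm with a two-finger parallel gripper is mounted at the origin on the work surface. World frame = base frame: x ahead of the robot, y to its left, z up, the work surface at z = 0. Lengths are in mm, angles in rad, forces in N, time in s.
With the tool pointing down it reaches from about 350 to 975 mm from the base axis. Payload 7.1 kg.
Tool frame: the origin (TCP) lies between the finger pads; the fingertips stand 19 mm ahead of it and the grasp point (between the pads) is the TCP; z points along the fingers, y is the line along which they close (so a half turn about z gives the same grasp; the last joint's range is limited). The gripper opens to 88 mm and grips with 3 to 60 N. Pads are 20 mm wide; open, the fingers measure 115 mm over their backs; the gripper's body (75 mm by 178 mm) begins 61 mm behind the grasp point.
Start: joints at [1.17, 0.423, 1.63, -0, 1.089, -0.019], TCP at [232.837, 579.993, 241.675] pointing down, gripper open.
Joint ranges: [-3, 3], [-0.9, 2.11], [0.09, 2.58], [-1.31, 4.45], [0.11, 2.69], [-2.54, 2.54]. Speed limits (rad/s): [2.39, 2.39, 3.01, 3.14, 3.14, 3.14].

## Interface

Orientations are given as a rotation vector (axis times angle).
In Python, from workcell import ctrl gives the robot as it stands.
- The arm moves only by the tool arm_command, never from a script. Its argument "series" is a list of rows, each an object with "linear": the shift along the tool's x, y, z in m, a list of three; "turn": the turn about the tool's z in rad. A call has 1 to 10 rows; each row shifts and turns the commanded pose from where the row before left it, along the tool's axes as they then stand; what a row does not reach is not made up. A row lasts 1/10 s, in which the tool goes at most 50 mm and 8.59 degrees, less where a joint would pass 70% of its speed; a pose out of reach is approached as far as the arm can. A call with a gripper value outside its range is refused whole. "jaw" is the opening, from -1 (shut) to 1 (fully open), set as the call begins (left out, the last holds). The fingers move at their own pace and stop on an object; the grip force is fixed at half the most. Time passes only in rows, so rows that do not move let the fingers close. It gives the time, the measured TCP pose, the force, the opening and the grip force at its end, in the units of the state.
- ctrl.get_obs(): the state, without advancing time (a new reading comes with each control period).
- ctrl.get_image(name): name is "side" or "top"; returns a dict with "frame" (480x640x3 uint8, blue, green, red), "fx", "fy", "cx", "cy" (pixels), "k1" (the pictures are not rectified: a ray, as slopes to the right and down, at radius r is drawn at 1 + k1 r^2 times it, then the intrinsics apply), "rvec" (rotation vector, rad) and "tvec" (3), from world to camera coordinates, as OpenCV has them. Camera axes: x right, y down, z forward; pixel columns grow to the right and rows downward; lengths in mm; the calibration is good to about 2 mm. A picture is of the moment at which its call begins. There is no depth.
- ctrl.close_job(): hands the job in; it is judged then, once.
The state is a dict: "t": time; "qpos": joint angles; "qvel": joint speeds; "joint_torque": joint torques, N m; "ee_pos": TCP position; "orientation": TCP orientation; "ft_force": force on the tool from outside, world axes, zero at the start; "moment": the same for the moment, N m; "width": finger opening in mm; "grasp_force": force on a finger pad.
Only numpy, scipy, OpenCV 4.12 (cv2) and the standard library are available. Lean on these libraries where they do the work, as an engineer would, in place of code of your own. Each camera call takes 0.05 s, during which the arm holds its last target. There are 200 camera calls.

## Working session

There is one attempt and no reset: what is moved stays moved. The work goes in short steps, Python scripts to look and compute and a tool call to move; the robot and the scene stay as the last step left them, time stands still between calls to the robot, and variables do not carry over. Pictures are saved under pics/ and viewed, at most 10 in all, crops included, and the job is handed in when it is done.

Besides the shell and the picture viewer there is one more tool, called after "Emit:" as name(argument=value, ...) on one line, values as JSON. arm_command: Moves the arm, as the interface text tells. Its arguments: {"type":"object","properties":{"series":{"type":"array"},"jaw":{"type":"number"}},"required":["series"]}

```bash
mkdir -p pics
cat > h.py <<'E'
import numpy as np, cv2, json
from workcell import ctrl
def grab(n,tag):
    d=ctrl.get_image(n); cv2.imwrite(f'pics/{tag}.png',d['frame']); 
    c={k:np.array(d[k]).tolist() for k in d if k!='frame'}; json.dump(c,open(f'pics/{tag}.json','w')); return d
def ray(c,u,v):
    xd=(u-c['cx'])/c['fx']; yd=(v-c['cy'])/c['fy']; x,y=xd,yd
    for _ in range(30):
        s=1+c['k1']*(x*x+y*y); x,y=xd/s,yd/s
    R=cv2.Rodrigues(np.array(c['rvec'],float))[0]; t=np.array(c['tvec'],float).ravel()
    return -R.T@t, R.T@np.array([x,y,1.])
def onz(c,u,v,z):
    o,d=ray(c,u,v); return o+d*(z-o[2])/d[2]
def proj(c,p):
    R=cv2.Rodrigues(np.array(c['rvec'],float))[0]; q=R@np.array(p,float)+np.array(c['tvec'],float).ravel()
    x,y=q[0]/q[2],q[1]/q[2]; s=1+c['k1']*(x*x+y*y); return c['fx']*x*s+c['cx'],c['fy']*y*s+c['cy']
def load(tag): return json.load(open(f'pics/{tag}.json')),cv2.imread(f'pics/{tag}.png')
E
python3 - <<'E'
from h import *
grab('top','t0');grab('side','s0')
for t in('t0','s0'):
    c=load(t)[0];print(c, ray(c,c['cx'],c['cy']))
print(ctrl.get_obs())
E
```

```text
{'fx': 536.1978244760006, 'fy': 536.1978244760006, 'cx': 311.6584482341266, 'cy': 236.5533348665528, 'k1': 0.013944929193843351, 'rvec': [2.12226360587378, -2.1833466991912074, 0.11546573237332247], 'tvec': [31.876778420488016, 532.3066194283888, 1250.8464265298485]} (array([ 378.59247531,    1.89741125, 1306.00435923]), array([ 0.12033396,  0.01158577, -0.99266586]))
{'fx': 556.4327499058891, 'fy': 556.4327499058891, 'cx': 315.4129528100019, 'cy': 250.88057105663208, 'k1': -0.10925558514376581, 'rvec': [0.4184493521839947, -2.718189390375857, 1.249396046203356], 'tvec': [512.9602948038188, 170.65625443789554, 894.4304472511557]} (array([324.29612092, 695.47430431, 709.51051028]), array([ 0.22269316, -0.7249565 , -0.65180199]))
{'t': 0.1, 'qpos': array([ 1.16998798e+00,  4.23741643e-01,  1.63060225e+00, -2.90027010e-05,
        1.08855029e+00, -1.90109421e-02]), 'qvel': array([-5.48313845e-04, -9.29260612e-04,  7.06010461e-05,  1.47510189e-03,
       -1.37063299e-03, -5.09577116e-04]), 'joint_torque': array([ 6.12284057e-04, -5.45612526e+01, -2.74324948e+01,  6.46013673e-02,
        1.88254280e-02, -3.49986476e-05]), 'ee_pos': array([232.67896251, 579.58053342, 240.99806733]), 'orientation': array([-5.96022441e-01, -3.08428460e+00,  2.00781157e-03]), 'ft_force': array([-0.52079921, -0.13728377, -0.90572241]), 'moment': array([0.0338294 , 0.00351948, 0.00720502]), 'grasp_force': 0.0, 'width': 88.01902515271875}
```

View pics/t0.png

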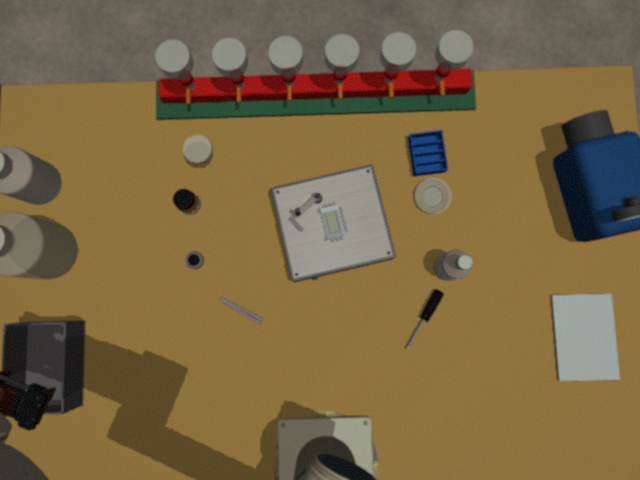

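View pics/s0.png

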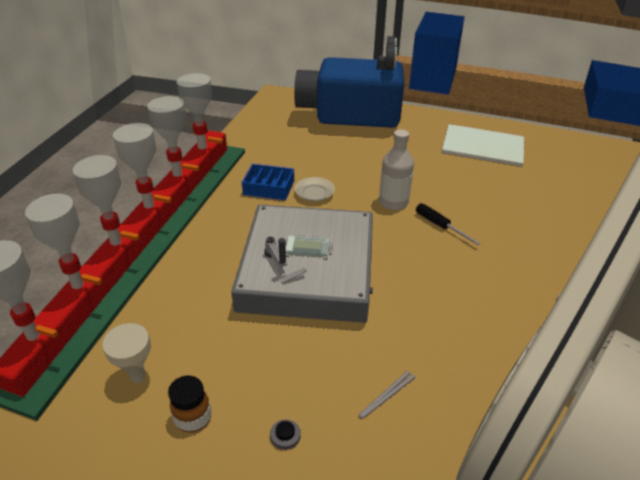

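Top view: imager corners are near (273,188), (371,167), (394,257) and (294,280), the slide is at (332,222), the clip runs from (318,198) to (296,212), and the button is at (195,260). The side view agrees. I'll zoom in on the clip and button in both.

Run:
```python
from h import *
c,t=load('t0');s,i=load('s0')
a=cv2.resize(t[160:290,265:400],None,fx=4,fy=4,interpolation=3)[:520,:400*1]
a=cv2.resize(t[175:265,270:360],(400,400),interpolation=3)
b=cv2.resize(i[215:305,230:340],(400,327),interpolation=3)
d=cv2.resize(t[240:280,175:215],(200,200),interpolation=3)
e=cv2.resize(i[410:460,260:310],(200,200),interpolation=3)
o=np.zeros((600,800,3),np.uint8);o[:400,:400]=a;o[:327,400:]=b;o[400:,:200]=d;o[400:,400:600]=e
cv2.imwrite('pics/z0.png',o)
P=np.array([onz(c,*p,60) for p in [(273,188),(371,167),(394,257),(294,280)]]);print(P.round(1))
print([np.linalg.norm(P[k]-P[(k+1)%4]).round(1) for k in range(4)],P.mean(0))
P=np.array([onz(s,*p,60) for p in [(258,207),(373,210),(369,305),(237,294)]]);print(P.round(1),P.mean(0))
print('btn',onz(c,195,260,25),onz(s,286,430,25))
```

```text
[[ 648.1  104.8   60. ]
 [ 691.7 -128.9   60. ]
 [ 476.2 -173.5   60. ]
 [ 429.4   60.2   60. ]]
[np.float64(237.8), np.float64(220.1), np.float64(238.4), np.float64(223.3)] [561.35521437 -34.37107617  60.        ]
[[ 693.8 -119.2   60. ]
 [ 475.2 -178.9   60. ]
 [ 423.9   74.6   60. ]
 [ 636.6  116.2   60. ]] [557.38859123 -26.84845781  60.        ]
btn [485.41229831 298.32814603  25.        ] [483.46164334 309.7154041   25.        ]
```

View pics/z0.png

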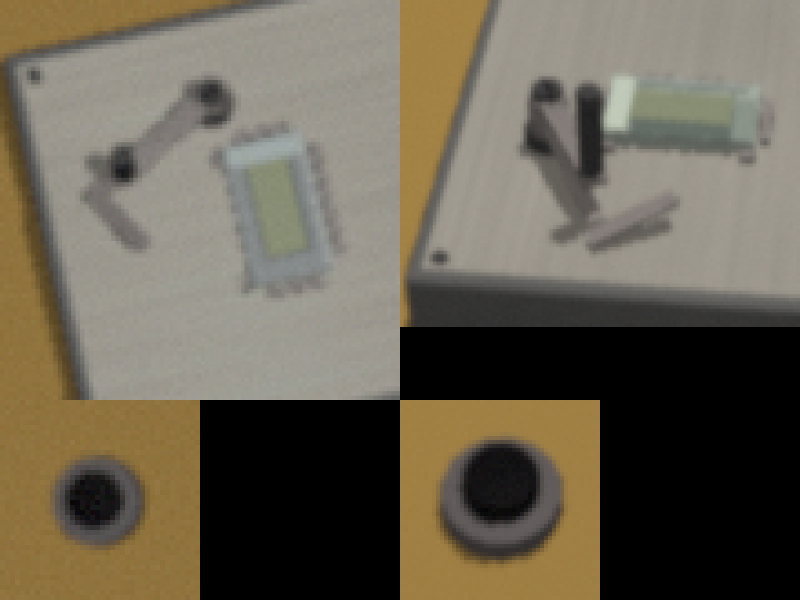

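The crop shows the boss at top pixel (317.3,197.5), the handle top at (297.9,211), the slide centre at (332.8,221.8) and the black button on its grey base. Next I'll refine these by masks and two views.

Run:
```python
from h import *
def tri(u,v):
    (o1,d1),(o2,d2)=u,v; k=np.linalg.lstsq(np.c_[d1,-d2],o2-o1,rcond=None)[0]
    a,b=o1+k[0]*d1,o2+k[1]*d2; return ((a+b)/2).round(1),np.linalg.norm(a-b).round(1)
c,t=load('t0');s,i=load('s0')
def blob(im,box,thr):
    x0,x1,y0,y1=box;g=im[y0:y1,x0:x1].max(2);m=(g<thr).astype(np.uint8)
    n,l,st,ce=cv2.connectedComponentsWithStats(m)
    return [(st[k,4],ce[k]+[x0,y0],st[k,:4]) for k in range(1,n) if st[k,4]>5]
bt=blob(t,(180,210,245,275),60);bs=blob(i,(265,305,415,450),60);print(bt,bs)
bt=max(bt,key=lambda q:q[0])[1];bs=max(bs,key=lambda q:q[0])[1]
print('button',tri(ray(c,*bt),ray(s,*bs)))
for thr in(60,80):print('topclip',blob(t,(285,328,185,225),thr));print('side',blob(i,(255,300,225,275),thr))
# deck: hsv low sat
for cc,im,box,nm in((c,t,(255,410,150,295),'t'),(s,i,(220,385,195,325),'s')):
    x0,x1,y0,y1=box;h=cv2.cvtColor(im,cv2.COLOR_BGR2HSV)[y0:y1,x0:x1]
    m=((h[...,1]<70)&(h[...,2]>115)).astype(np.uint8);m=cv2.morphologyEx(m,cv2.MORPH_CLOSE,np.ones((9,9)));
    k=max(cv2.findContours(m,0,2)[0],key=cv2.contourArea)[:,0]+[x0,y0]
    w=np.array([onz(cc,*p,60)[:2] for p in k]);print(nm,cv2.minAreaRect(w.astype(np.float32)))
```

```text
[(np.int32(106), array([193.17924528, 259.47169811]), array([ 8,  9, 12, 12], dtype=int32))] [(np.int32(317), array([284.70977918, 430.58675079]), array([10,  6, 20, 20], dtype=int32)), (np.int32(45), array([285.04444444, 445.82222222]), array([ 8, 27, 24,  7], dtype=int32))]
button (array([487.5, 305.2,  14.3]), np.float64(0.4))
topclip [(np.int32(10), array([316.8, 195.4]), array([30,  9,  4,  4], dtype=int32)), (np.int32(13), array([297.53846154, 212.84615385]), array([11, 26,  4,  4], dtype=int32))]
side [(np.int32(16), array([270.1875, 240.1875]), array([12, 13,  6,  5], dtype=int32)), (np.int32(122), array([281.75409836, 251.85245902]), array([24, 16,  7, 23], dtype=int32)), (np.int32(26), array([267.46153846, 253.92307692]), array([10, 26,  7,  6], dtype=int32))]
topclip [(np.int32(22), array([316.90909091, 195.90909091]), array([30,  9,  5,  5], dtype=int32)), (np.int32(10), array([318. , 201.1]), array([31, 15,  5,  3], dtype=int32)), (np.int32(30), array([297., 212.]), array([10, 23,  5,  8], dtype=int32))]
side [(np.int32(36), array([269.66666667, 239.97222222]), array([11, 12,  8,  6], dtype=int32)), (np.int32(168), array([281.68452381, 252.20238095]), array([23, 14,  8, 28], dtype=int32)), (np.int32(61), array([267.81967213, 252.31147541]), array([10, 20,  8, 13], dtype=int32))]
t ((562.9765625, -32.72862243652344), (217.70669555664062, 237.3451385498047), 11.483833312988281)
s ((568.0410766601562, -55.641693115234375), (219.6239471435547, 287.45501708984375), 11.479779243469238)
```

Run:
```python
from h import *
c,_=load('t0');s,_=load('s0')
I=np.array([563,-32.8]);a=.2004;R=np.array([[np.cos(a),-np.sin(a)],[np.sin(a),np.cos(a)]])
ax=I+R@[63,22];print('axis',ax)
for z in(85,95,105): print('boss',z,onz(c,316.9,196.3,z),onz(s,269.8,239.5,z))
for nm,p in(('t',onz(c,297.2,210.5,138)),('s',onz(s,281.9,231.5,138)),('tbot',onz(c,297,214.5,89)),('sbot',onz(s,281.6,256,89))):
    q=R.T@(p[:2]-ax);print(nm,p.round(1),'r',np.hypot(*q).round(1),'ang',np.arctan2(q[1],-q[0]).round(3))
p=onz(c,332.8,221.8,69);print('slide',p,R.T@(p[:2]-I))
for ang in(1.0,.5,.3,.1):
    h=ax+R@(60*np.array([-np.cos(ang),np.sin(ang)]));print(ang,h)
print(cv2.Rodrigues(np.array(ctrl.get_obs()['orientation']))[0].round(3))
```

```text
axis [620.35983348   1.30057921]
boss 85 [620.05768708   1.44330295  85.        ] [623.49427138  -4.01889206  85.        ]
boss 95 [618.08009208   1.44702209  95.        ] [618.7033488    7.18177126  95.        ]
boss 105 [616.10249708   1.45074122 105.        ] [613.91242622  18.38243458 105.        ]
t [579.   45.9 138. ] r 60.8 ang 1.023
s [586.6  30.  138. ] r 44.3 ang 0.904
tbot [578.2  48.4  89. ] r 63.2 ang 1.04
sbot [586.8  35.4  89. ] r 47.8 ang 0.995
slide [561.72042725 -33.86732454  69.        ] [-1.46642775 -0.79125074]
1.0 [578.54021772  44.32522026]
0.5 [563.03255624  19.00886212]
0.3 [560.65719234   7.26670363]
0.1 [560.66198435  -4.71330541]
[[-0.928  0.373 -0.   ]
 [ 0.373  0.928 -0.001]
 [-0.    -0.001 -1.   ]]
```

Run:
```python
from h import *
c,_=load('t0');s,_=load('s0')
a=.2004;R=np.array([[np.cos(a),-np.sin(a)],[np.sin(a),np.cos(a)]]);ax=np.array([620.4,1.3])
for nm,p in(('s',onz(s,282,240.5,138)),('sbot',onz(s,281.6,266,89)),('t',onz(c,297.2,210.5,138))):
    q=R.T@(p[:2]-ax);print(nm,p.round(1),'r',np.hypot(*q).round(1),'ang',np.arctan2(q[1],-q[0]).round(3))
# plan: handle at 1.03; tool y along tangent (falling-angle direction)
def pose(ang,z,off=0):
    rad=R@np.array([-np.cos(ang),np.sin(ang)]);tan=R@np.array([-np.sin(ang),-np.cos(ang)])
    return np.r_[ax+60*rad+off*tan,z],tan
o=ctrl.get_obs();T=cv2.Rodrigues(np.array(o['orientation']))[0]
p,tan=pose(1.03,200);d=p-o['ee_pos'];print('tan',tan,'delta tool',T.T@d)
for sg in(1,-1):
    ty=sg*tan; cur=T[:2,1]; # turn about tool z (down): positive = clockwise from above
    dw=np.arctan2(cur[0]*ty[1]-cur[1]*ty[0],cur@ty);print('turn',-dw)
print(o['qpos'])
```

```text
s [578.5  51.7 138. ] r 65.6 ang 1.078
sbot [578.2  59.1  89. ] r 71.6 ang 1.141
t [579.   45.9 138. ] r 60.8 ang 1.023
tan [-0.73766136 -0.67517088] delta tool [-521.17572659 -366.15585055   41.47524289]
turn -2.693776589562022
turn 0.4478160640277714
[ 1.16998798e+00  4.23741643e-01  1.63060225e+00 -2.90027010e-05
  1.08855029e+00 -1.90109421e-02]
```

Emit:
arm_command(series=[{"linear":[-0.039,-0.0275,0],"turn":0},{"linear":[-0.039,-0.0275,0],"turn":0},{"linear":[-0.039,-0.0275,0],"turn":0},{"linear":[-0.039,-0.0275,0],"turn":0},{"linear":[-0.039,-0.0275,0],"turn":0},{"linear":[-0.039,-0.0275,0],"turn":0},{"linear":[-0.039,-0.0275,0],"turn":0},{"linear":[-0.039,-0.0275,0],"turn":0},{"linear":[-0.039,-0.0275,0],"turn":0},{"linear":[-0.039,-0.0275,0],"turn":0}], jaw=1)

```text
t: 1.1
ee_pos: [492.9, 177.6, 241.6]
orientation: [-0.596, -3.084, 0.0]
ft_force: [1.1, 1.3, 0.1]
width: 88.1
grasp_force: 0.0
```

Emit:
arm_command(series=[{"linear":[-0.039,-0.0275,0],"turn":0},{"linear":[-0.039,-0.0275,0],"turn":0},{"linear":[-0.039,-0.0275,0],"turn":0},{"linear":[-0.014,-0.009,0],"turn":0},{"linear":[0,0,0],"turn":0.12},{"linear":[0,0,0],"turn":0.12},{"linear":[0,0,0],"turn":0.12},{"linear":[0,0,0],"turn":0.088},{"linear":[0,0,0],"turn":0},{"linear":[0,0,0],"turn":0}])

```text
t: 2.1
ee_pos: [579.4, 46.2, 241.5]
orientation: [-1.262, -2.876, 0.0]
ft_force: [-1.2, -0.2, -0.0]
width: 87.8
grasp_force: 0.0
```

```bash
cat >> h.py <<'E'
a=.2004;RI=np.array([[np.cos(a),-np.sin(a)],[np.sin(a),np.cos(a)]]);AX=np.array([620.4,1.3])
def st(ang=None,z=None,xy=None):
    o=ctrl.get_obs();T=cv2.Rodrigues(np.array(o['orientation']))[0];p=o['ee_pos'];q=RI.T@(p[:2]-AX)
    ca=np.arctan2(q[1],-q[0]);print('t',o['t'],'tcp',p.round(1),'r %.1f ang %.3f'%(np.hypot(*q),ca),'F_tool',(T.T@o['ft_force']).round(2),'w',o['width'].round(1),'gf',o['grasp_force'],'q6',o['qpos'][5].round(2))
    if ang is not None or xy is not None:
        if xy is None:
            xy=AX+60*RI@np.array([-np.cos(ang),np.sin(ang)])
            ty=RI@np.array([np.sin(ang),np.cos(ang)]);cu=T[:2,1];print('turn',-np.arctan2(cu[0]*ty[1]-cu[1]*ty[0],cu@ty))
        print('delta tool',(T.T@(np.r_[xy,z]-p)).round(1))
E
python3 -c "
from h import *
st(1.03,122);grab('side','s1')
c=load('s1')[0]
cv2.imwrite('pics/z1.png',cv2.resize(load('s1')[1][130:310,200:400],(800,600)[:2],interpolation=3))"
```

```text
Traceback (most recent call last):
  File "h.py", line 21, in st
    ca=np.arctan2(q[1],-q[0]);print('t',o['t'],'tcp',p.round(1),'r %.1f ang %.3f'%(np.hypot(*q),ca),'F_tool',(T.T@o['ft_force']).round(2),'w',o['width'].round(1),'gf',o['grasp_force'],'q6',o['qpos'][5].round(2))
                                                                                                                                              ^^^^^^^^^^^^^^^^
AttributeError: 'float' object has no attribute 'round'
```

```bash
sed -i "s/o\['width'\].round(1)/round(o['width'],1)/;s/o\['qpos'\]\[5\].round(2)/round(o['qpos'][5],2)/" h.py
python3 -c "
from h import *
st(1.03,122);grab('side','s1')
cv2.imwrite('pics/z1.png',cv2.resize(load('s1')[1][150:300,200:400],(800,600),interpolation=3))"
```

```text
t 2.1 tcp [579.4  46.2 241.5] r 60.8 ang 1.032 F_tool [ 0.64 -0.97  0.01] w 87.8 gf 0.0 q6 -0.68
turn 0.002658563191744819
delta tool [ -0.8  -0.  119.5]
```

View pics/z1.png

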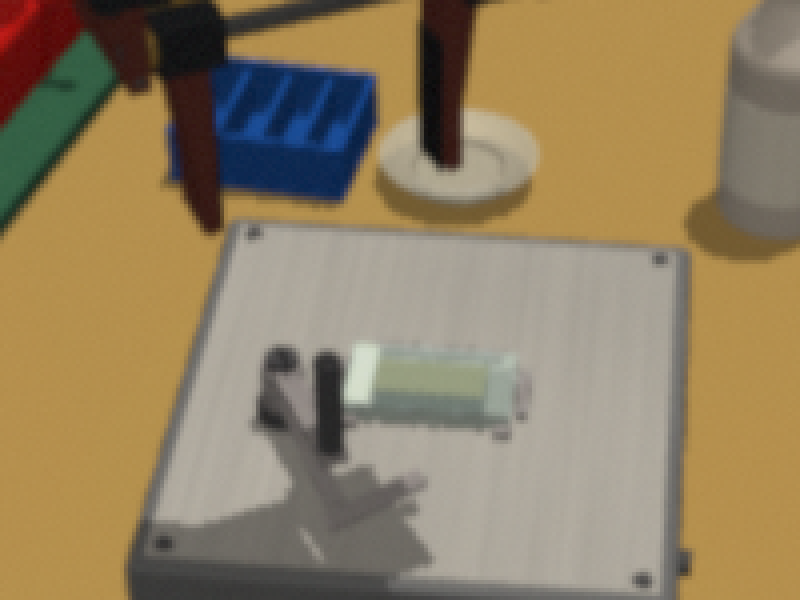

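The fingers straddle the line of the handle: finger tips at crop x≈210 and 450, handle at 328. I'll descend and narrow the jaw.

Emit:
arm_command(series=[{"linear":[-0.001,0,0.025],"turn":0},{"linear":[0,0,0.025],"turn":0},{"linear":[0,0,0.025],"turn":0},{"linear":[0,0,0.015],"turn":0},{"linear":[0,0,0.015],"turn":0},{"linear":[0,0,0.01],"turn":0},{"linear":[0,0,0.005],"turn":0},{"linear":[0,0,0],"turn":0}])

```text
t: 2.95
ee_pos: [580.4, 45.0, 121.4]
orientation: [-1.266, -2.875, 0.0]
ft_force: [-0.3, 0.0, 0.2]
width: 87.9
grasp_force: 0.0
```

Emit:
arm_command(series=[{"linear":[0,0,0],"turn":0},{"linear":[0,0,0],"turn":0},{"linear":[0,0,0],"turn":0},{"linear":[0,0,0],"turn":0},{"linear":[0,0,0],"turn":0}], jaw=-0.3)

```text
t: 3.45
ee_pos: [580.6, 45.0, 121.9]
orientation: [1.266, 2.875, 0.0]
ft_force: [0.1, -0.1, -0.2]
width: 51.5
grasp_force: 0.0
```

```bash
python3 -c "
from h import *
st(1.03,122);grab('side','s2')
cv2.imwrite('pics/z2.png',cv2.resize(load('s2')[1][180:300,220:380],(800,600),interpolation=3))"
```

```text
t 3.45 tcp [580.6  45.  121.9] r 59.1 ang 1.033 F_tool [-0.11  0.    0.23] w 51.5 gf 0.0 q6 -0.68
turn -0.00019220897200962752
delta tool [ 0.9 -0.2 -0.1]
```

View pics/z2.png

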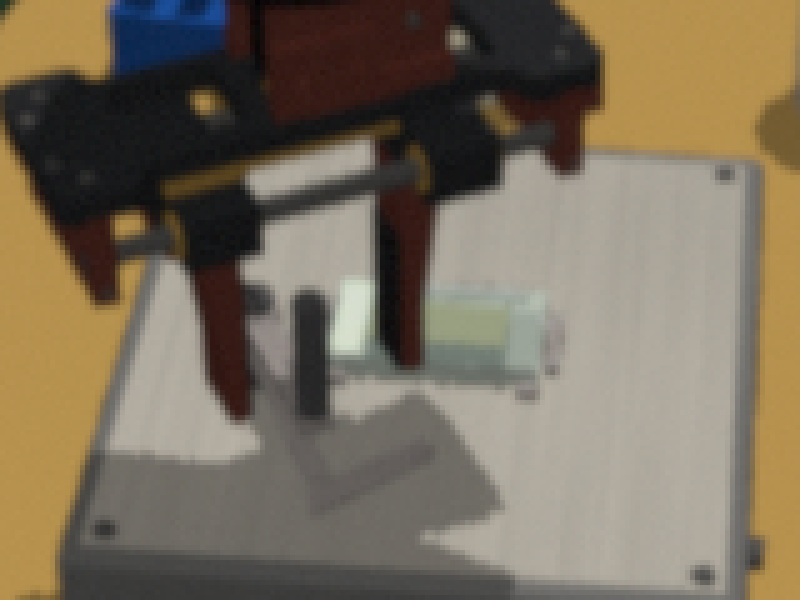

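The handle stands between the fingers (crop x≈311, fingers at 240 and 405) and nothing is touching. I'll narrow the jaw to about 22 mm and swing.

Emit:
arm_command(series=[{"linear":[0.001,0,0],"turn":0},{"linear":[0,0,0],"turn":0},{"linear":[0,0,0],"turn":0},{"linear":[0,0,0],"turn":0},{"linear":[0,0,0],"turn":0}], jaw=-0.5)

```text
t: 4.0
ee_pos: [579.8, 45.8, 121.6]
orientation: [-1.266, -2.875, 0.0]
ft_force: [-0.6, -0.0, 0.2]
width: 21.8
grasp_force: 0.0
```

Emit:
arm_command(series=[{"linear":[-0.0001,-0.003,0],"turn":-0.05},{"linear":[-0.0001,-0.003,0],"turn":-0.05},{"linear":[-0.0001,-0.003,0],"turn":-0.05},{"linear":[-0.0001,-0.003,0],"turn":-0.05},{"linear":[0,0,0],"turn":0}])

```text
t: 4.5
ee_pos: [572.2, 37.1, 121.7]
orientation: [0.972, 2.987, 0.001]
ft_force: [1.8, 3.4, -1.6]
width: 22.0
grasp_force: 1.6
```

```bash
python3 -c "
from h import *
st(0.83,122)"
```

```text
t 4.5 tcp [572.2  37.1 121.7] r 60.1 ang 0.839 F_tool [0.55 3.83 1.61] w 22.0 gf 1.6027286276221275 q6 -0.9
turn 3.829171725431636e-05
delta tool [-0.1 -0.5 -0.3]
```

Emit:
arm_command(series=[{"linear":[-0.0001,-0.003,0],"turn":-0.05},{"linear":[-0.0001,-0.003,0],"turn":-0.05},{"linear":[-0.0001,-0.003,0],"turn":-0.05},{"linear":[-0.0001,-0.003,0],"turn":-0.05},{"linear":[-0.0001,-0.003,0],"turn":-0.05},{"linear":[-0.0001,-0.003,0],"turn":-0.05},{"linear":[-0.0001,-0.003,0],"turn":-0.05},{"linear":[-0.0001,-0.003,0],"turn":-0.05},{"linear":[0,-0.0015,0],"turn":-0.025}])

```text
t: 5.4
ee_pos: [561.6, 14.0, 121.7]
orientation: [-0.321, -3.125, -0.001]
ft_force: [0.9, 5.7, 0.0]
width: 21.9
grasp_force: 2.5
```

```bash
python3 -c "
from h import *
st(0.38,122)"
```

```text
t 5.4 tcp [561.6  14.  121.7] r 60.1 ang 0.413 F_tool [ 0.23  5.77 -0.03] w 21.9 gf 2.507239133119583 q6 -1.36
turn -0.025225899156116796
delta tool [-0.1 -2.  -0.3]
```

Emit:
arm_command(series=[{"linear":[0,-0.0012,0],"turn":-0.02},{"linear":[0,-0.0012,0],"turn":-0.02},{"linear":[0,-0.0012,0],"turn":-0.02},{"linear":[0,0,0],"turn":0}])

```text
t: 5.8
ee_pos: [560.9, 10.3, 121.7]
orientation: [-0.229, -3.133, -0.0]
ft_force: [-0.6, 4.5, 1.2]
width: 22.0
grasp_force: 2.1
```

Emit:
arm_command(series=[{"linear":[0,-0.0006,0],"turn":-0.01},{"linear":[0,-0.0006,0],"turn":-0.01},{"linear":[0,-0.0006,0],"turn":-0.01}])

```text
t: 6.1
ee_pos: [560.7, 8.6, 121.7]
orientation: [-0.181, -3.136, -0.001]
ft_force: [-1.5, 4.9, 0.6]
width: 21.9
grasp_force: 2.5
```

```bash
python3 -c "
from h import *
st(0.3,122)"
```

```text
t 6.1 tcp [560.7   8.6 121.7] r 60.1 ang 0.321 F_tool [ 2.1   4.73 -0.63] w 21.9 gf 2.4882683157920837 q6 -1.46
turn -0.015852943192986937
delta tool [-0.1 -1.3 -0.3]
```

Emit:
arm_command(series=[{"linear":[0,-0.0006,0],"turn":-0.01},{"linear":[0,-0.0006,0],"turn":-0.01},{"linear":[0,-0.0006,0],"turn":-0.01}])

```text
t: 6.4
ee_pos: [560.5, 6.7, 121.7]
orientation: [-0.134, -3.138, -0.001]
ft_force: [0.2, 6.0, 0.7]
width: 22.1
grasp_force: 2.5
```

Emit:
arm_command(series=[{"linear":[0,-0.0006,0],"turn":-0.01},{"linear":[0,-0.0006,0],"turn":-0.01},{"linear":[0,-0.0006,0],"turn":-0.01}])

```text
t: 6.7
ee_pos: [560.4, 4.9, 121.7]
orientation: [-0.087, -3.14, -0.001]
ft_force: [-0.7, 5.3, 1.1]
width: 21.9
grasp_force: 2.5
```

Emit:
arm_command(series=[{"linear":[0,-0.0006,0],"turn":-0.01},{"linear":[0,-0.0006,0],"turn":-0.01},{"linear":[0,-0.0006,0],"turn":-0.01}])

```text
t: 7.0
ee_pos: [560.2, 3.1, 121.7]
orientation: [-0.04, -3.141, -0.0]
ft_force: [-0.2, 6.1, 0.1]
width: 22.2
grasp_force: 2.5
```

Emit:
arm_command(series=[{"linear":[0,-0.0006,0],"turn":-0.01},{"linear":[0,-0.0006,0],"turn":-0.01},{"linear":[0,-0.0006,0],"turn":-0.01}])

```text
t: 7.3
ee_pos: [560.2, 1.2, 121.7]
orientation: [0.008, -3.141, -0.0]
ft_force: [-0.3, 5.9, 0.8]
width: 21.9
grasp_force: 2.5
```

Emit:
arm_command(series=[{"linear":[0,-0.0006,0],"turn":-0.01},{"linear":[0,-0.0006,0],"turn":-0.01},{"linear":[0,-0.0006,0],"turn":-0.01}])

```text
t: 7.6
ee_pos: [560.2, -0.6, 121.7]
orientation: [0.055, -3.141, -0.0]
ft_force: [-1.7, 5.7, 2.1]
width: 22.0
grasp_force: 2.5
```

Emit:
arm_command(series=[{"linear":[0,-0.0006,0],"turn":-0.01},{"linear":[0,-0.0006,0],"turn":-0.01},{"linear":[0,-0.0006,0],"turn":-0.01}])

```text
t: 7.9
ee_pos: [560.3, -2.5, 121.7]
orientation: [0.103, -3.139, -0.0]
ft_force: [-0.3, 5.2, 0.9]
width: 22.1
grasp_force: 2.5
```

Emit:
arm_command(series=[{"linear":[0,-0.0006,0],"turn":-0.01},{"linear":[0,-0.0006,0],"turn":-0.01},{"linear":[0,-0.0006,0],"turn":-0.01}])

```text
t: 8.2
ee_pos: [560.4, -4.2, 121.7]
orientation: [0.15, -3.137, -0.0]
ft_force: [-1.2, 5.5, 1.6]
width: 22.3
grasp_force: 2.7
```

Emit:
arm_command(series=[{"linear":[0,-0.0006,0],"turn":-0.01},{"linear":[0,-0.0006,0],"turn":-0.01},{"linear":[0,-0.0006,0],"turn":-0.01}])

```text
t: 8.5
ee_pos: [560.6, -5.8, 121.6]
orientation: [0.197, -3.135, -0.001]
ft_force: [-1.3, 6.0, 1.0]
width: 22.2
grasp_force: 3.3
```

```bash
python3 -c "
from h import *
st(0.08,122)"
```

```text
t 8.5 tcp [560.6  -5.8 121.6] r 60.2 ang 0.082 F_tool [ 0.53  6.1  -1.01] w 22.2 gf 3.271096497774124 q6 -1.73
turn 0.0048740293777172665
delta tool [-0.2 -0.1 -0.4]
```

The clip has touched (pad force is rising). I'll keep going in small steps.

Emit:
arm_command(series=[{"linear":[0,-0.0006,0],"turn":-0.01},{"linear":[0,-0.0006,0],"turn":-0.01},{"linear":[0,0,0],"turn":0}])

```text
t: 8.8
ee_pos: [560.8, -7.0, 121.7]
orientation: [0.228, -3.133, -0.001]
ft_force: [-2.2, 5.7, 1.8]
width: 22.2
grasp_force: 3.2
```

Emit:
arm_command(series=[{"linear":[0,-0.0006,0],"turn":-0.01},{"linear":[0,-0.0006,0],"turn":-0.01},{"linear":[0,0,0],"turn":0}])

```text
t: 9.1
ee_pos: [561.0, -7.9, 121.7]
orientation: [0.259, -3.131, -0.002]
ft_force: [-1.1, 7.6, 1.3]
width: 22.0
grasp_force: 4.1
```

```bash
python3 -c "
from h import *
st(0.04,122)"
```

```text
t 9.1 tcp [561.   -7.9 121.7] r 60.1 ang 0.047 F_tool [-0.13  7.68 -1.26] w 22.0 gf 4.080701172351837 q6 -1.77
turn 0.0046037061301322435
delta tool [-0.1 -0.4 -0.3]
```

Emit:
arm_command(series=[{"linear":[0,-0.0006,0],"turn":-0.01},{"linear":[0,-0.0006,0],"turn":-0.01},{"linear":[0,0,0],"turn":0}])

```text
t: 9.4
ee_pos: [561.2, -8.7, 121.7]
orientation: [0.29, -3.128, -0.002]
ft_force: [-1.9, 9.5, 2.3]
width: 22.2
grasp_force: 5.1
```

Emit:
arm_command(series=[{"linear":[0,-0.0006,0],"turn":-0.01},{"linear":[0,0,0],"turn":0},{"linear":[0,0,0],"turn":0}])

```text
t: 9.7
ee_pos: [561.3, -9.1, 121.7]
orientation: [0.305, -3.126, -0.003]
ft_force: [-1.4, 10.7, 1.3]
width: 22.0
grasp_force: 5.6
```

```bash
python3 -c "
from h import *
st(0.01,122)"
```

```text
t 9.7 tcp [561.3  -9.1 121.7] r 60.0 ang 0.026 F_tool [-0.72 10.72 -1.25] w 22.0 gf 5.580543279647827 q6 -1.81
turn 0.004198486979966143
delta tool [ 0.  -1.  -0.3]
```

Emit:
arm_command(series=[{"linear":[0,-0.0006,0],"turn":-0.01},{"linear":[0,-0.0006,0],"turn":-0.01},{"linear":[0,-0.0006,0],"turn":-0.01},{"linear":[0,0,0],"turn":0},{"linear":[0,0,0],"turn":0}])

```text
t: 10.2
ee_pos: [561.7, -10.4, 121.8]
orientation: [0.352, -3.122, -0.004]
ft_force: [-0.9, 13.7, 2.3]
width: 22.2
grasp_force: 7.0
```

```bash
python3 -c "
from h import *
st(0.01,122)"
```

```text
t 10.2 tcp [561.7 -10.4 121.8] r 59.9 ang 0.004 F_tool [-2.2  13.52 -2.29] w 22.2 gf 6.964444220066071 q6 -1.84
turn 0.03400714630184648
delta tool [ 0.1  0.4 -0.2]
```

One more 0.7 mm, to reach 15 N.

Emit:
arm_command(series=[{"linear":[0,-0.0007,0],"turn":-0.01},{"linear":[0,0,0],"turn":0},{"linear":[0,0,0],"turn":0}])

```text
t: 10.5
ee_pos: [561.8, -10.8, 121.8]
orientation: [0.367, -3.12, -0.004]
ft_force: [-2.0, 14.7, 1.5]
width: 22.1
grasp_force: 7.6
```

```bash
python3 -c "
from h import *
st(0.0,122)"
```

```text
t 10.5 tcp [561.8 -10.8 121.8] r 59.9 ang -0.004 F_tool [-1.44 14.75 -1.44] w 22.1 gf 7.5856634974479675 q6 -1.85
turn 0.03389779768512821
delta tool [ 0.1  0.2 -0.2]
```

The push is 15 N. Now I'll back off to centre on the handle, open and wait.

Emit:
arm_command(series=[{"linear":[0,0.0015,0],"turn":0},{"linear":[0,0.0025,0],"turn":0},{"linear":[0,0.002,0],"turn":0},{"linear":[0,0,0],"turn":0}])

```text
t: 10.9
ee_pos: [560.6, -7.2, 121.7]
orientation: [0.369, -3.12, 0.001]
ft_force: [0.1, 0.5, -0.0]
width: 21.8
grasp_force: 0.0
```

Emit:
arm_command(series=[{"linear":[0,0,0],"turn":0},{"linear":[0,0,0],"turn":0},{"linear":[0,0,0],"turn":0},{"linear":[0,0,0],"turn":0}], jaw=0.1)

```text
t: 11.3
ee_pos: [560.6, -7.0, 121.7]
orientation: [0.368, -3.12, 0.0]
ft_force: [0.3, -0.0, -1.0]
width: 47.6
grasp_force: 0.0
```

```bash
python3 -c "
from h import *
st(0.0,240);st(xy=np.array([487,303]),z=200)"
```

```text
t 11.3 tcp [560.6  -7.  121.7] r 60.3 ang 0.062 F_tool [-0.31 -0.12  1.01] w 47.6 gf 0.0 q6 -1.84
turn 0.034716972864025857
delta tool [-1.000e-01 -3.800e+00 -1.183e+02]
t 11.3 tcp [560.6  -7.  121.7] r 60.3 ang 0.062 F_tool [-0.31 -0.12  1.01] w 47.6 gf 0.0 q6 -1.84
delta tool [ -0.6 318.6 -78.4]
```

Emit:
arm_command(series=[{"linear":[0,0,-0.01],"turn":0},{"linear":[0,0,-0.02],"turn":0},{"linear":[0,0,-0.025],"turn":0},{"linear":[0,0,-0.023],"turn":0},{"linear":[0,0.01,0],"turn":0},{"linear":[0,0.03,0],"turn":0},{"linear":[0,0.035,0],"turn":0},{"linear":[0,0.035,0],"turn":0},{"linear":[0,0.035,0],"turn":0},{"linear":[0,0.035,0],"turn":0}], jaw=0.1)

```text
t: 12.3
ee_pos: [517.5, 169.7, 199.1]
orientation: [0.368, -3.119, 0.0]
ft_force: [0.6, 0.4, 0.4]
width: 48.4
grasp_force: 0.0
```

Emit:
arm_command(series=[{"linear":[0,0.035,0],"turn":0},{"linear":[0,0.035,0],"turn":0},{"linear":[0,0.035,0],"turn":0},{"linear":[0,0.033,0],"turn":0},{"linear":[0,0,0.03],"turn":0},{"linear":[0,0,0.03],"turn":0},{"linear":[0,0,0.03],"turn":0},{"linear":[0,0,0],"turn":0},{"linear":[0,0,0],"turn":0}], jaw=-1)

```text
t: 13.2
ee_pos: [485.9, 302.3, 109.4]
orientation: [0.369, -3.118, 0.001]
ft_force: [0.8, 0.2, 0.7]
width: 0.6
grasp_force: 0.0
```

Run:
```python
from h import *
st(xy=np.array([487,303]),z=50);grab('side','s3');grab('top','t3')
i=load('s3')[1];t=load('t3')[1]
cv2.imwrite('pics/z3.png',np.hstack([cv2.resize(i[200:470,200:380],(400,600),interpolation=3),cv2.resize(t[170:290,275:355],(400,600),interpolation=3)]))
```

```text
t 13.2 tcp [485.9 302.3 109.4] r 329.7 ang 1.351 F_tool [-0.78  0.03 -0.72] w 0.6 gf 0.0 q6 -1.27
delta tool [-1.3  0.4 59.4]
```

View pics/z3.png

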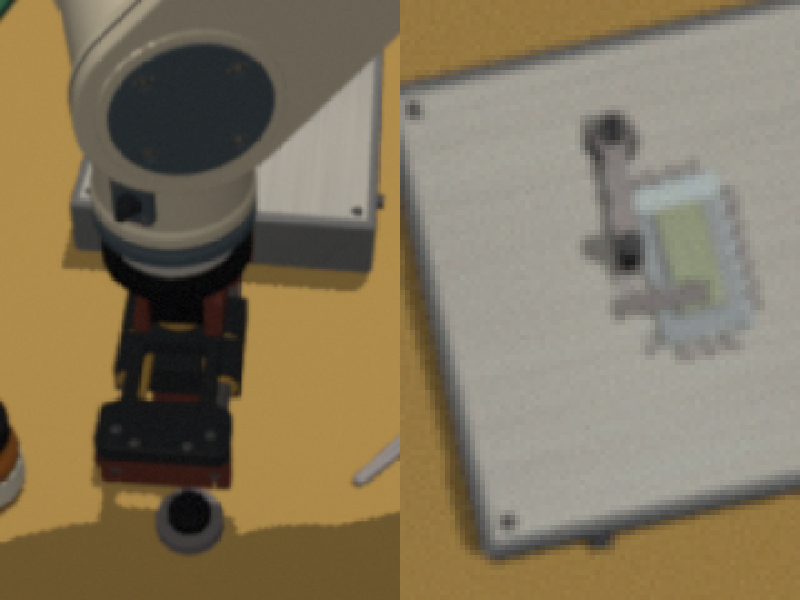

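The clip's toe lies over the slide edge (right crop, toe at about (660,297)), and the hand is above the button (left crop (190,515)). Going down.

Emit:
arm_command(series=[{"linear":[-0.001,0,0.02],"turn":0},{"linear":[0,0,0.02],"turn":0},{"linear":[0,0,0.01],"turn":0},{"linear":[0,0,0.005],"turn":0},{"linear":[0,0,0.005],"turn":0},{"linear":[0,0,0],"turn":0}])

```text
t: 13.9
ee_pos: [487.7, 302.7, 49.9]
orientation: [-0.368, 3.12, 0.0]
ft_force: [-0.3, -0.1, 0.2]
width: 0.6
grasp_force: 0.0
```

Emit:
arm_command(series=[{"linear":[0,0,0.002],"turn":0},{"linear":[0,0,0.002],"turn":0},{"linear":[0,0,0.002],"turn":0}])

```text
t: 14.2
ee_pos: [487.7, 302.7, 43.9]
orientation: [-0.368, 3.119, 0.0]
ft_force: [-1.3, -0.9, -0.5]
width: 0.4
grasp_force: 0.0
```

Emit:
arm_command(series=[{"linear":[0,0,0.002],"turn":0},{"linear":[0,0,0.002],"turn":0}])

```text
t: 14.4
ee_pos: [487.5, 302.6, 39.7]
orientation: [-0.369, 3.12, 0.0]
ft_force: [-1.2, 0.3, 2.6]
width: 0.1
grasp_force: 1.2
```

Emit:
arm_command(series=[{"linear":[0,0,0.002],"turn":0},{"linear":[0,0,0.002],"turn":0}])

```text
t: 14.6
ee_pos: [487.6, 302.6, 35.7]
orientation: [-0.369, 3.12, 0.0]
ft_force: [-0.2, -1.0, 4.6]
width: 0.3
grasp_force: 2.3
```

Emit:
arm_command(series=[{"linear":[0,0,0.001],"turn":0},{"linear":[0,0,0.001],"turn":0}])

```text
t: 14.8
ee_pos: [487.7, 302.7, 34.9]
orientation: [-0.369, 3.12, 0.0]
ft_force: [-5.5, -3.3, 27.0]
width: 0.3
grasp_force: 13.2
```

The button has bottomed out at 27 N. Holding briefly, then up.

Emit:
arm_command(series=[{"linear":[0,0,0],"turn":0},{"linear":[0,0,0],"turn":0},{"linear":[0,0,-0.005],"turn":0},{"linear":[0,0,-0.02],"turn":0},{"linear":[0,0,-0.04],"turn":0},{"linear":[0,0,-0.04],"turn":0},{"linear":[0,0,-0.04],"turn":0},{"linear":[0,0,-0.022],"turn":0},{"linear":[0,0,0],"turn":0}])

```text
t: 15.7
ee_pos: [489.3, 303.6, 204.1]
orientation: [-0.368, 3.114, 0.004]
ft_force: [0.2, -0.4, -0.2]
width: 0.1
grasp_force: 0.0
```

```bash
python3 -c "
from h import *
st(0.08,200)"
```

```text
t 15.7 tcp [489.3 303.6 204.1] r 329.5 ang 1.362 F_tool [-0.12 -0.41  0.2 ] w 0.1 gf 0.0 q6 -1.27
turn 0.11481675113407903
delta tool [   2.6 -317.7    3.5]
```

Emit:
arm_command(series=[{"linear":[0.0003,-0.0317,0],"turn":0},{"linear":[0.0003,-0.0317,0],"turn":0},{"linear":[0.0003,-0.0317,0],"turn":0},{"linear":[0.0003,-0.0317,0],"turn":0},{"linear":[0.0003,-0.0317,0],"turn":0},{"linear":[0.0003,-0.0317,0],"turn":0},{"linear":[0.0003,-0.0317,0],"turn":0},{"linear":[0.0003,-0.0317,0],"turn":0},{"linear":[0,-0.0317,0],"turn":0},{"linear":[0,-0.0317,0],"turn":0}], jaw=0.1)

```text
t: 16.7
ee_pos: [558.4, -7.5, 199.0]
orientation: [0.368, -3.118, -0.001]
ft_force: [-0.5, -0.2, 0.5]
width: 48.1
grasp_force: 0.0
```

Emit:
arm_command(series=[{"linear":[0,0,0],"turn":0},{"linear":[0,0,0],"turn":0.08},{"linear":[0,0,0],"turn":0}])

```text
t: 17.0
ee_pos: [558.2, -6.0, 199.4]
orientation: [0.241, -3.13, -0.001]
ft_force: [0.2, 1.2, -0.8]
width: 48.3
grasp_force: 0.0
```

```bash
python3 -c "
from h import *
st(0.075,122)"
```

```text
t 17.0 tcp [558.2  -6.  199.4] r 62.6 ang 0.083 F_tool [-0.35  1.12  0.79] w 48.3 gf 0.0 q6 -1.76
turn 0.028561663018766836
delta tool [-2.7 -0.6 77.4]
```

Emit:
arm_command(series=[{"linear":[-0.0025,0,0.02],"turn":0.02},{"linear":[0,0,0.02],"turn":0},{"linear":[0,0,0.015],"turn":0},{"linear":[0,0,0.012],"turn":0},{"linear":[0,0,0.01],"turn":0},{"linear":[0,0,0],"turn":0}])

```text
t: 17.6
ee_pos: [560.6, -5.5, 122.2]
orientation: [0.214, -3.132, -0.0]
ft_force: [0.4, -0.3, 0.1]
width: 48.3
grasp_force: 0.0
```

Emit:
arm_command(series=[{"linear":[0,0,0],"turn":0},{"linear":[0,0,0],"turn":0},{"linear":[0,0,0],"turn":0},{"linear":[0,0,0],"turn":0}], jaw=-0.5)

```text
t: 18.0
ee_pos: [561.8, -5.9, 124.2]
orientation: [-0.212, 3.133, -0.0]
ft_force: [-0.2, -0.2, -0.3]
width: 22.8
grasp_force: 0.0
```

```bash
python3 -c "
from h import *
st(0.075,122)"
```

```text
t 18.0 tcp [561.8  -5.9 124.2] r 59.0 ang 0.078 F_tool [ 0.18 -0.16  0.34] w 22.8 gf 0.0 q6 -1.74
turn 0.009817320805205353
delta tool [ 1.  -0.1  2.2]
```

Emit:
arm_command(series=[{"linear":[0.0005,0.0024,0.002],"turn":0.05},{"linear":[0,0.0024,0],"turn":0.04},{"linear":[-0.0001,0.003,0],"turn":0.05},{"linear":[-0.0001,0.003,0],"turn":0.05},{"linear":[-0.0001,0.003,0],"turn":0.05},{"linear":[-0.0001,0.003,0],"turn":0.05},{"linear":[0,0,0],"turn":0}])

```text
t: 18.7
ee_pos: [561.1, 10.5, 121.8]
orientation: [-0.243, -3.132, 0.001]
ft_force: [-0.6, -2.4, -1.2]
width: 21.6
grasp_force: 1.3
```

```bash
python3 -c "
from h import *
st(0.36,122)"
```

```text
t 18.7 tcp [561.1  10.5 121.8] r 60.0 ang 0.354 F_tool [ 0.21 -2.42  1.21] w 21.6 gf 1.323997937142849 q6 -1.42
turn 0.0046191438999729165
delta tool [ 0.   0.4 -0.2]
```

Emit:
arm_command(series=[{"linear":[-0.0001,0.0036,0],"turn":0.06},{"linear":[-0.0001,0.0036,0],"turn":0.06},{"linear":[-0.0001,0.0036,0],"turn":0.06},{"linear":[-0.0001,0.0036,0],"turn":0.06},{"linear":[-0.0001,0.0036,0],"turn":0.06},{"linear":[-0.0001,0.0036,0],"turn":0.06},{"linear":[-0.0001,0.0036,0],"turn":0.06},{"linear":[-0.0001,0.0036,0],"turn":0.06},{"linear":[-0.0001,0.0036,0],"turn":0.06},{"linear":[-0.0001,0.0036,0],"turn":0.06}])

```text
t: 19.7
ee_pos: [576.4, 42.0, 121.7]
orientation: [-1.158, -2.92, 0.002]
ft_force: [-1.3, -5.1, -0.6]
width: 21.9
grasp_force: 2.2
```

Emit:
arm_command(series=[{"linear":[0,0,0],"turn":0},{"linear":[0,-0.003,0],"turn":0},{"linear":[0,-0.002,0],"turn":0},{"linear":[0,0,0],"turn":0}])

```text
t: 20.1
ee_pos: [573.1, 38.9, 121.8]
orientation: [1.157, 2.921, 0.0]
ft_force: [0.7, 0.4, 0.0]
width: 21.7
grasp_force: 0.0
```

Emit:
arm_command(series=[{"linear":[0,0,0],"turn":0},{"linear":[0,0,0],"turn":0},{"linear":[0,0,0],"turn":0},{"linear":[0,0,-0.02],"turn":0},{"linear":[0,0,-0.03],"turn":0},{"linear":[0,0,-0.04],"turn":0},{"linear":[0.04,0,-0.02],"turn":0},{"linear":[0.045,0,0],"turn":0},{"linear":[0.045,0,0],"turn":0},{"linear":[0,0,0],"turn":0}], jaw=0.1)

```text
t: 21.1
ee_pos: [474.9, 130.3, 231.7]
orientation: [-1.152, -2.921, 0.001]
ft_force: [-0.3, 0.5, -0.9]
width: 48.3
grasp_force: 0.0
```

Run:
```python
from h import *
st();grab('side','s4');grab('top','t4')
i=load('s4')[1];t=load('t4')[1]
cv2.imwrite('pics/z4.png',np.hstack([cv2.resize(i[200:470,200:380],(400,600),interpolation=3),cv2.resize(t[160:280,275:355],(400,600),interpolation=3)]))
```

```text
t 21.1 tcp [474.9 130.3 231.7] r 194.4 ang 0.926 F_tool [0.52 0.18 0.88] w 48.3 gf 0.0 q6 -0.58
```

View pics/z4.png

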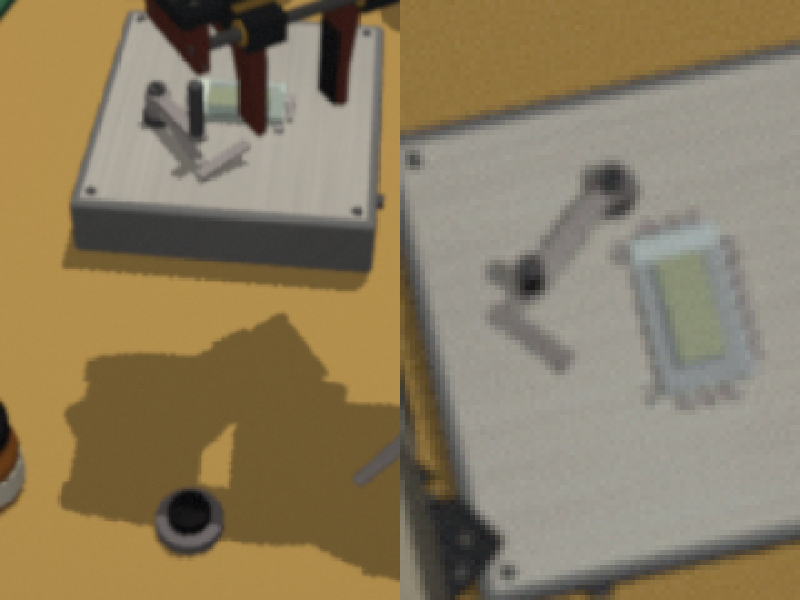

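The clip stands well clear of the slide (right crop: handle (530,275), toe (535,340)). The slide is in its nest at about (690,310), the button is up, and the hand is free.

```bash
python3 -c "
from h import *
print(ctrl.close_job())"
```

```text
the job is handed in; nothing more can be done
None
```

Job handed in; no verdict came back: the clip was pushed on with 15 N (expected grip about 10 N) and let go, the button pressed to its stop at 27 N and let up, and the clip swung clear with the slide still in its nest, finishing at about 21 s.

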